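Set up a drilling jig: wheel, drill plate, slotted washer

TASK

Set up the drilling jig on the bench. Take the largest of the three turned wheels out of the drying rack, lay it flat on the bench, then take it again by its rim and lower it over the jig's post onto the seat; put the drill plate over the post on top of it, its two bushes in line with the two holes in the base. Last, slide the slotted washer in sideways under the nut, fully home, lying flat on the plate with its grip well clear of the bushes; leave the small wheels in the rack and the other things on the bench where they are.

Things in the scene. Friction and masses are not known exactly. Their poses are not given: they have to be found in the camera images.
- jig: Drilling jig screwed to the bench, does not move. Pale wooden base 120 x 150 x 18 mm; origin at the centre of its underside, x along the 120 mm side, y along the 150 mm side, z up. An upright steel post stands on its centre. Two holes of 11 mm in the base at y = +26.5 and -26.5 mm. Heights of the post below are above the bench.
- jig_seat (a point): Centre of the seat, on the post's axis at 24 mm: the top of a round flange of radius 20 mm, on which the wheel comes to lie. Above it the spigot, radius 13.5 mm, from 24 to 54 mm, its top 3 mm tapered; wheel and drill plate fit over it.
- jig_axis (a point): Point on the post's axis at 58 mm, where the top of the drill plate comes to lie. Here the stud is bare, radius 6 mm, from 54 to 72 mm.
- jig_nut (a point): Centre of the underside of the nut, on the post's axis at 72 mm: 14 mm above the drill plate once that is home. The nut cannot move; it has a round flange of radius 12 mm that tapers to 9 mm. The top of the stud is at 87.5 mm.
- rack: Wooden drying rack, does not move, 100 x 205 mm; origin at the centre of its underside, y along its length. Three places at y = -65, 0 and +65 mm; in each a wheel stands on edge on two dowels, its axis along the rack's y, with 2.5 mm play to each side between four upright pins (at x = +-24 mm, tops at 60 mm).
- wheel: The largest turned wooden wheel: 66 mm diameter, 22 mm thick, bore 30 mm, both faces alike, 0.06 kg. Origin at its centre, x along its axis. In the rack it stands on edge, centre 51 mm above the bench (rim top at 84); flat on the bench its centre is 11 mm up; on the seat 35 mm. Stood on edge on the bench it topples onto its face if leant more than 20 degrees.
- small_wheel_1: One of the two smaller turned wheels in the rack, to be left there: 52 mm diameter, 22 mm thick, bore 16 mm. Origin at its centre, x along its axis.
- small_wheel_2: One of the two smaller turned wheels in the rack, to be left there: 52 mm diameter, 22 mm thick, bore 16 mm. Origin at its centre, x along its axis.
- drill_plate: Steel drill plate 54 x 84 x 12 mm, lying flat, 0.28 kg. Origin at the centre of its underside, x along the 54 mm side (grip it across this side), y along the 84 mm side. Bore of 30 mm at its centre, two small dark drill bushes at y = +26.5 and -26.5 mm. Either end may be at either hole. On the wheel its underside is 46 mm above the bench.
- slotted_washer: Steel C-washer with a wooden grip, lying flat, 0.09 kg: 7 mm thick, radius 22. Origin on its underside at the centre of the slot's round end, home when on the post's axis. The slot, 16 mm wide, ends 8 behind the origin and opens to +x, flaring to 23; it goes in along its own x, across the plate. Grip: centre x = -39, 26 mm long, 16 wide along y (hold it across this), from z = 7 to 37.
- sanding_block: Sanding block on the bench, 65 x 112 x 37 mm, origin at the centre of its underside; a bystander.
- tape_measure: Tape measure standing on the bench, 37 x 93 x 68 mm, origin at the centre of its underside; a bystander.
- pencil: Carpenter's pencil on the bench, 168 mm long, origin at the centre of its underside; a bystander.
Mind the look-alikes: they are no part of the job. Several things have the shape of the slotted_washer; the one meant has the colours described above.

How it is judged:
By the outcome, as a careful person would: the job done as asked, in the order asked, and still so for the second after the job is handed in, with the robot touching nothing.
It also fails if it takes over 72 s, if anything falls off the work surface, if the arm or the gripper's body presses on something with over 40 N, if the wrist force passes 120 N, or if a joint passes its speed limit or range.

ROBOT

A 6-joint arm with a two-finger parallel gripper is mounted at the origin on a cart in front of the work surface, level with it; the furniture and walls round the work are solid. World frame = base frame: x ahead of the robot, y to its left, z up, the work surface at z = 0. Lengths are in m, angles in rad, forces in N, time in s.
With the tool pointing down it reaches from about 0.35 to 0.975 m from the base axis. Payload 7.1 kg.
Tool frame: the origin (TCP) lies midway between the tips of the shut fingers; the grasp point (between the pads) lies 19 mm behind it; z points along the fingers, y is the line along which they close (so a half turn about z gives the same grasp; the last joint's range is limited). The gripper opens to 88 mm and grips with 3 to 60 N. Pads are 20 mm wide; open, the fingers measure 115 mm over their backs; the gripper's body (75 mm by 178 mm) begins 61 mm behind the grasp point.
Start: joints at [-1.127, 0.423, 1.63, -0, 1.089, -0.019], TCP at [0.279, -0.559, 0.223] pointing down, gripper open.
Joint ranges: [-3, 3], [-0.9, 2.11], [0.09, 2.58], [-1.31, 4.45], [0.11, 2.69], [-2.54, 2.54]. Speed limits (rad/s): [2.39, 2.39, 3.01, 3.14, 3.14, 3.14].

INTERFACE

Orientations are given as a 3x3 rotation matrix whose columns are the frame's x, y, z axes.
In Python, from bench import env, optics, workorder gives the robot as it stands.
- The arm moves only by the tool arm_command, never from a script. Its arguments are lists of equal length, an entry for each row: "translation": the shift along the tool's x, y, z in units of 30 mm (1.0 is 30 mm), a list of three; "yaw": the turn about the tool's z in units of 5 degrees (1.0 is 5 degrees); "grip": the opening, from 0 (shut) to 1 (fully open). A call has 1 to 20 rows; each row is the pose to reach, as a shift and turn from the pose commanded when the call began, along the tool's axes at that moment; what a row does not reach only later rows make up. A row lasts 1/8 s, in which the tool goes at most 62.5 mm and 10.7 degrees, less where a joint would pass 70% of its speed; a pose out of reach is approached as far as the arm can. A call with a gripper value outside its range is refused whole. The fingers move at their own pace and stop on an object; "force" is the grip in N (left out, the last holds). Time passes only in rows, so rows that repeat a pose let the fingers close. It gives the time, the measured TCP pose, the force, the opening and the grip force at its end, in the units of the state.
- env.read_state(): the state, without advancing time (a new reading comes with each control period).
- optics.snapshot(name): name is "side" or "top"; returns a dict with "pixels" (384x512x3 uint8, red, green, blue), "range_z" (384x512 float32, m along the optical axis (not along the pixel's ray), 0 where there is no reading), "mtx" (3x3 intrinsics, pixels), "k1" (the pictures are not rectified: a ray, as slopes to the right and down, at radius r is drawn at 1 + k1 r^2 times it, then the intrinsics apply), "rvec" (rotation vector, rad) and "tvec" (3), from world to camera coordinates, as OpenCV has them. Camera axes: x right, y down, z forward; pixel columns grow to the right and rows downward; lengths in m; the calibration is good to about 2 mm. A picture is of the moment at which its call begins.
- workorder.job_done(): hands the job in; it is judged then, once.
The state is a dict: "time": time; "joint_pos": joint angles; "joint_velocities": joint speeds; "joint_efforts": joint torques, N m; "tcp_pos": TCP position; "ee_rot": TCP orientation; "ft_force": force on the tool from outside, world axes, zero at the start; "moment": the same for the moment, N m; "gripper_width": finger opening in m; "grip_force": force on a finger pad.
Only numpy, scipy, OpenCV 4.12 (cv2) and the standard library are available. Lean on these libraries where they do the work, as an engineer would, in place of code of your own. Each camera call takes 0.05 s, during which the arm holds its last target. There are 200 camera calls.

## Working session

There is one attempt and no reset: what is moved stays moved. The work goes in short steps, Python scripts to look and compute and a tool call to move; the robot and the scene stay as the last step left them, time stands still between calls to the robot, and variables do not carry over. Pictures are saved under pics/ and viewed, at most 10 in all, crops included, and the job is handed in when it is done.

Besides the shell and the picture viewer there is one more tool, called after "Request:" as name([rows], argument=value, ...), one row to a line, values as JSON. arm_command: Moves the arm, as the interface text tells. Its arguments: {"type":"object","properties":{"translation":{"type":"array","items":{"type":"array","items":{"type":"number"}}},"yaw":{"type":"array","items":{"type":"number"}},"grip":{"type":"array","items":{"type":"number"}},"force":{"type":"number"}},"required":["translation","yaw","grip"]}

```bash
ls; mkdir -p pics; cat > h.py <<'E'
import numpy as np, cv2, pickle
from bench import env, optics, workorder
def snap(n):
    s=optics.snapshot(n); s['R']=cv2.Rodrigues(np.array(s['rvec'],float))[0]; s['t']=np.array(s['tvec'],float).ravel(); return s
def ray(s,uv):
    K=np.array(s['mtx'],float); uv=np.atleast_2d(np.array(uv,float))
    d=np.stack([(uv[:,0]-K[0,2])/K[0,0],(uv[:,1]-K[1,2])/K[1,1]],1); u=d.copy()
    for _ in range(20): u=d/(1+s['k1']*(u**2).sum(1,keepdims=True))
    return np.c_[u,np.ones(len(u))]
def plane(s,uv,z):
    r=ray(s,uv)@s['R']; c=-s['R'].T@s['t']
    return c+r*((z-c[2])/r[:,2])[:,None]
def cloud(s):
    v,u=np.mgrid[:384,:512]; r=ray(s,np.c_[u.ravel(),v.ravel()]); p=r*s['range_z'].reshape(-1,1)
    return ((p-s['t'])@s['R']).reshape(384,512,3)
def proj(s,P):
    c=np.atleast_2d(P)@s['R'].T+s['t']; d=c[:,:2]/c[:,2:]; d=d*(1+s['k1']*(d**2).sum(1,keepdims=True))
    K=np.array(s['mtx'],float); return d*[K[0,0],K[1,1]]+[K[0,2],K[1,2]]
def save(s,f,crop=None,k=1):
    im=s['pixels'][...,::-1]
    if crop: a,b,c,d=crop; im=im[b:d,a:c]
    cv2.imwrite(f,cv2.resize(im,None,fx=k,fy=k,interpolation=cv2.INTER_CUBIC))
E
python3 - <<'E'
from h import *
for n in('top','side'):
    s=snap(n); save(s,f'pics/{n}0.png',None,1.56); pickle.dump(s,open(n+'0.pkl','wb')); print(n,-s['R'].T@s['t'],s['R'][2],s['k1'],s['mtx'])
print(env.read_state())
E
```

```text
pics
top [ 0.34240666 -0.04201858  1.23720509] [ 0.21229715 -0.00197742 -0.97720316] -0.11966373966618894 [[377.6327553    0.         255.60813158]
 [  0.         377.6327553  185.47268122]
 [  0.           0.           1.        ]]
side [ 0.33085401 -1.21924139  0.66516322] [ 0.18170329  0.87396339 -0.45074595] -0.08516401700211292 [[427.85322881   0.         254.31045987]
 [  0.         427.85322881 191.2588733 ]
 [  0.           0.           1.        ]]
{'time': 0.1, 'joint_pos': array([-1.12702383e+00,  4.23748139e-01,  1.63060859e+00, -1.39969234e-05,
        1.08861502e+00, -1.90264851e-02]), 'joint_velocities': array([ 4.13947720e-04, -5.17373957e-04, -3.45368935e-03, -1.64654505e-04,
       -2.10665707e-04,  2.12347883e-05]), 'joint_efforts': array([ 9.44642998e-04, -5.45610809e+01, -2.74324393e+01,  6.44757994e-02,
        1.87714101e-02, -5.40110761e-05]), 'tcp_pos': array([ 0.27882113, -0.55879382,  0.22199156]), 'ee_rot': array([[ 8.94803490e-01,  4.46459797e-01, -6.03314743e-04],
       [ 4.46460205e-01, -8.94802631e-01,  1.24019128e-03],
       [ 1.38479264e-05, -1.37908351e-03, -9.99999049e-01]]), 'ft_force': array([ 0.03412501,  0.01581876, -0.12522208]), 'moment': array([ 0.07282643, -0.01363707,  0.02613417]), 'grip_force': 0.0, 'gripper_width': 0.08778347540109087}
```

View pics/top0.png

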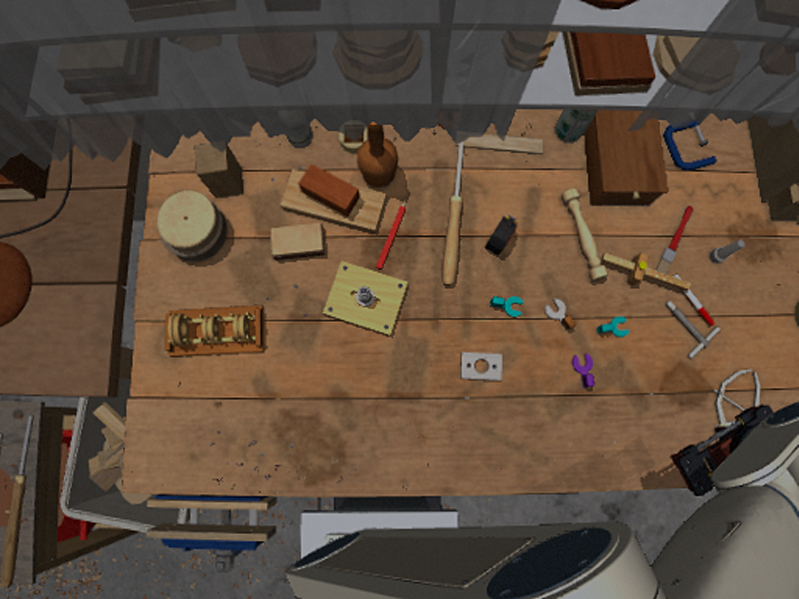

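View pics/side0.png

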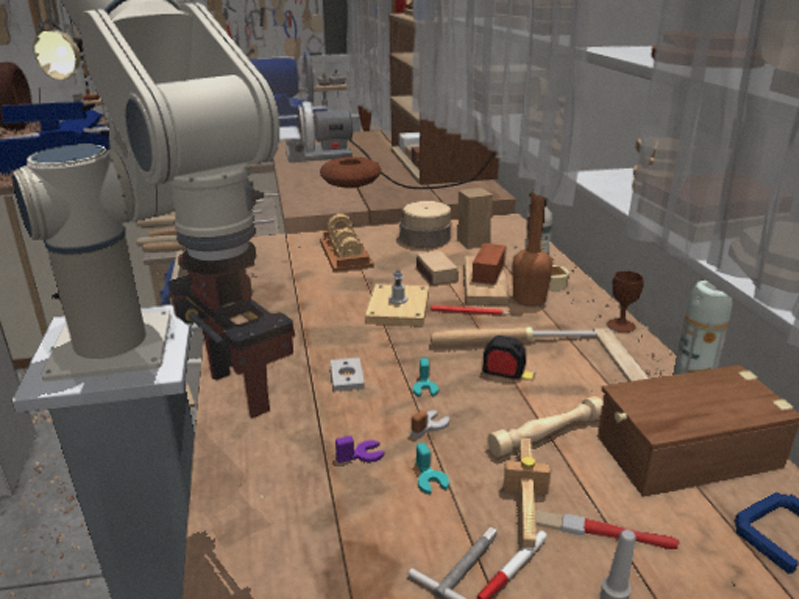

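The top view shows the jig at (365,296), the rack at (213,330) with the large wheel at its left end (180,330), the drill plate at (481,366) and the steel washer with its brown grip at (560,312). The side view agrees with this; teal and purple washers are the look-alikes.

```bash
cat > m.py <<'E'
from h import *
s=pickle.load(open('top0.pkl','rb')); C=cloud(s)
a=s['pixels'][185:235,95:265,::-1]; b=s['pixels'][185:255,285:385,::-1]
f=lambda i:cv2.resize(i,(790,int(790*i.shape[0]/i.shape[1])),interpolation=cv2.INTER_CUBIC)
A=f(a); B=cv2.resize(b,None,fx=5,fy=5,interpolation=cv2.INTER_CUBIC); B=cv2.copyMakeBorder(B,0,0,0,790-B.shape[1],0)
cv2.imwrite('pics/c1.png',np.vstack([A,B])[:600])
print('k',plane(s,[[365/1.56,296/1.56],[213/1.56,330/1.56],[481/1.56,366/1.56],[560/1.56,312/1.56]],0.02))
def box(x0,x1,y0,y1,z0,z1): return (C[...,0]>x0)&(C[...,0]<x1)&(C[...,1]>y0)&(C[...,1]<y1)&(C[...,2]>z0)&(C[...,2]<z1)&(s['range_z']>0)
np.set_printoptions(precision=4,suppress=True)
k=plane(s,[[365/1.56,296/1.56],[213/1.56,330/1.56],[481/1.56,366/1.56],[560/1.56,312/1.56]],0.02)
def rect(m,z,l):
    m=m.astype(np.uint8); c=max(cv2.findContours(m,0,2)[0],key=cv2.contourArea)[:,0]
    P=plane(s,c,z)[:,:2]; r=cv2.minAreaRect((P*1000).astype(np.float32)); print(l,r)
    return c
for n,z0,z1,z,d in(('jig',.012,.024,.018,.11),('plate',.007,.018,.012,.07)):
    x,y=k[0 if n=='jig' else 2][:2]; rect(box(x-d,x+d,y-d,y+d,z0,z1),z,n)
x,y=k[1][:2]; m=box(x-.09,x+.09,y-.14,y+.14,.006,.1); rect(m,.012,'rack')
for n,z0 in(('big',.079),('all',.062)):
    P=C[box(x-.09,x+.09,y-.14,y+.14,z0,.1)]; print(n,len(P),P.min(0),P.max(0),np.median(P,0))
x,y=k[0][:2]
P=C[box(x-.04,x+.04,y-.04,y+.04,.065,.1)]; print('post',len(P),P.min(0),P.max(0),P.mean(0))
x,y=k[3][:2]
P=C[box(x-.07,x+.07,y-.07,y+.07,.025,.05)]; print('grip',len(P),P.min(0),P.max(0),P.mean(0))
E
python3 m.py
```

```text
k [[ 0.59296982  0.02683128  0.02      ]
 [ 0.52188429  0.3479723   0.02      ]
 [ 0.44361048 -0.2131645   0.02      ]
 [ 0.55530566 -0.38543259  0.02      ]]
jig ((591.5430908203125, 28.04796600341797), (150.138916015625, 121.006103515625), 71.5712661743164)
plate ((444.96337890625, -215.0772705078125), (81.76065063476562, 55.32966232299805), 88.4693603515625)
rack ((523.757568359375, 351.34722900390625), (103.50992584228516, 213.41232299804688), 2.483654499053955)
big 71 [0.5018 0.3995 0.079 ] [0.5369 0.4247 0.0877] [0.5175 0.4114 0.0826]
all 303 [0.4884 0.2708 0.062 ] [0.5493 0.4261 0.0877] [0.5208 0.3991 0.0684]
post 46 [0.5808 0.0172 0.072 ] [0.6041 0.0397 0.0925] [0.5899 0.0274 0.0809]
grip 46 [ 0.5197 -0.4101  0.0252] [ 0.5457 -0.3879  0.0414] [ 0.5323 -0.3984  0.0345]
```

View pics/c1.png

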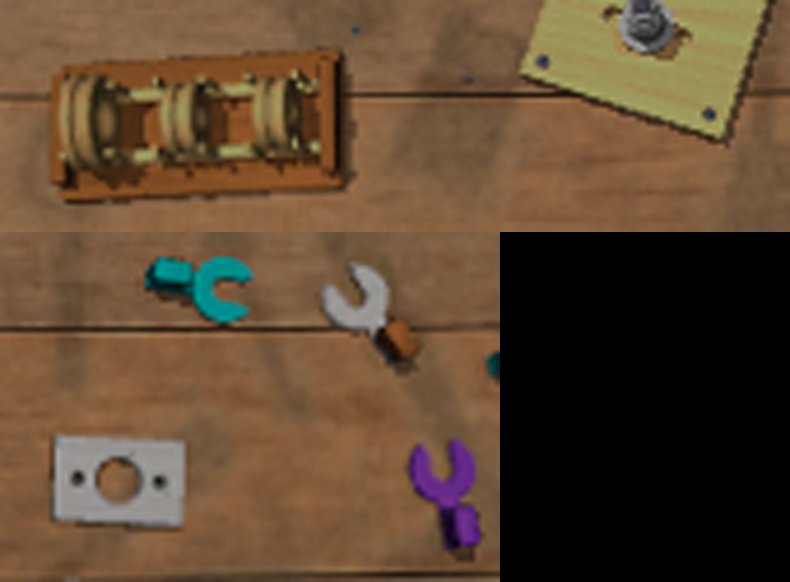

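The crops confirm the large wheel at the rack's left end, near (95,125) in the crop. The base's holes lie on the long axis of the jig, and the washer slot points up and left with its grip at lower right.

```bash
cat >> h.py <<'E'
def go(*targets):
    "world x,y,z and angle (deg) of tool y axis -> units"
    st=env.read_state(); R=st['ee_rot']; a0=np.degrees(np.arctan2(R[1,1],R[0,1]))
    print('t',round(st['time'],2),'tcp',st['tcp_pos'].round(4),'ang',a0.round(2),'F',st['ft_force'].round(1),'w',round(st['gripper_width'],4),'q',st['joint_pos'].round(2))
    for x,y,z,a in targets:
        d=R.T@(np.array([x,y,z])-st['tcp_pos'])/.03; print((x,y,z,a),'->',d.round(2),'yaw',round(-(a-a0)/5,2))
E
python3 -c "
from h import *
go((.5205,.412,.2,-87.5),(.5205,.412,.056,-87.5))"
```

```text
t 0.1 tcp [ 0.2788 -0.5588  0.222 ] ang -63.48 F [ 0.   0.  -0.1] w 0.0878 q [-1.13  0.42  1.63 -0.    1.09 -0.02]
(0.5205, 0.412, 0.2, -87.5) -> [ 21.66 -25.36   0.77] yaw 4.8
(0.5205, 0.412, 0.056, -87.5) -> [ 21.66 -25.35   5.57] yaw 4.8
```

Request:
arm_command([
  [21.66,-25.36,0.77],
  [21.66,-25.36,0.77],
  [21.66,-25.36,0.77],
  [21.66,-25.36,0.77],
  [21.66,-25.36,0.77],
  [21.66,-25.36,0.77],
  [21.66,-25.36,0.77],
  [21.66,-25.36,0.77],
  [21.66,-25.36,0.77],
  [21.66,-25.36,0.77],
  [21.66,-25.36,0.77],
  [21.66,-25.36,0.77],
  [21.66,-25.36,0.77],
  [21.66,-25.36,0.77],
  [21.66,-25.36,0.77],
  [21.66,-25.36,0.77],
  [21.66,-25.36,0.77],
  [21.66,-25.36,0.77],
], yaw=[4.8,4.8,4.8,4.8,4.8,4.8,4.8,4.8,4.8,4.8,4.8,4.8,4.8,4.8,4.8,4.8,4.8,4.8], grip=[0.57,0.57,0.57,0.57,0.57,0.57,0.57,0.57,0.57,0.57,0.57,0.57,0.57,0.57,0.57,0.57,0.57,0.57])

```text
time: 2.35
tcp_pos: [0.5201, 0.4111, 0.1987]
ee_rot: [[0.999, 0.045, -0.001], [0.045, -0.999, -0.001], [-0.002, 0.001, -1.0]]
ft_force: [0.3, 0.5, -0.4]
gripper_width: 0.0501
grip_force: 0.0
```

```bash
python3 -c "
from h import *
s=snap('side'); save(s,'pics/s1.png',(180,100,330,200),5)
go((.5205,.412,.2,-87.5),(.5205,.412,.056,-87.5))"
```

```text
t 2.4 tcp [0.5202 0.4105 0.199 ] ang -87.5 F [ 0.1 -0.5 -0.6] w 0.0501 q [ 0.65  0.5   1.56 -0.    1.08  2.18]
(0.5205, 0.412, 0.2, -87.5) -> [ 0.01 -0.05 -0.03] yaw -0.0
(0.5205, 0.412, 0.056, -87.5) -> [ 0.02 -0.06  4.77] yaw -0.0
```

View pics/s1.png

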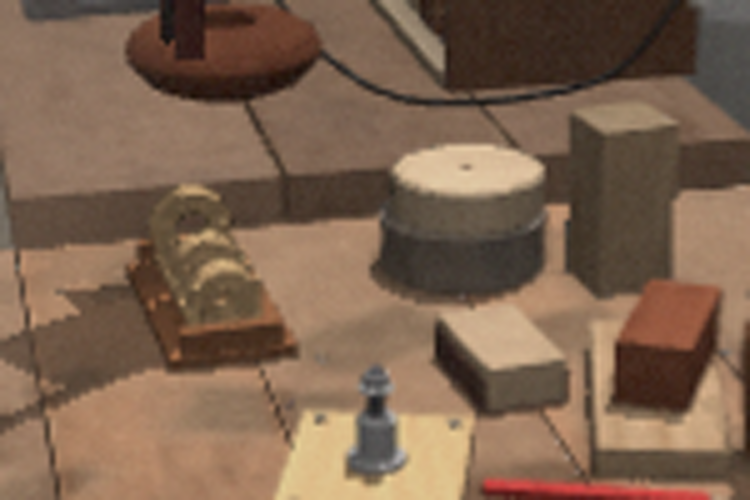

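The side view shows the rack at (210,280) in the crop. The large wheel at its far end (190,230) is upright, and the fingers hang above it at (185,20).

Request:
arm_command([
  [0,0,1.6],
  [0,0,3.2],
  [0,0,4.0],
  [0,0,4.4],
  [0,0,4.75],
  [0,0,4.75],
  [0,0,4.75],
  [0,0,4.75],
  [0,0,4.75],
  [0,0,4.75],
], yaw=[0,0,0,0,0,0,0,0,0,0], grip=[0.57,0.57,0.57,0.57,0.57,0.57,0.2,0.15,0.1,0.1], force=25)

```text
time: 3.65
tcp_pos: [0.521, 0.4118, 0.0574]
ee_rot: [[0.999, 0.044, 0.001], [0.044, -0.999, 0.0], [0.001, -0.0, -1.0]]
ft_force: [-0.7, -0.4, 1.5]
gripper_width: 0.022
grip_force: 25.0
```

Request:
arm_command([
  [0,0,-1.5],
  [0,0,-3],
  [0,0,-4],
  [-0.6,2,-4],
  [-1.2,4,-4],
  [-1.8,6,-4],
  [-2.4,8,-4],
  [-3,10,-4],
  [-3.1,10.2,-4],
  [-3.1,10.2,-2.5],
  [-3.1,10.2,-1],
  [-3.1,10.2,0],
  [-3.1,10.2,0.3],
  [-3.1,10.2,0.45],
  [-3.1,10.2,0.57],
  [-3.1,10.2,0.57],
  [-3.1,10.2,0.57],
], yaw=[0,0,0,0,0,0,0,0,0,0,0,0,0,0,0,0,0], grip=[0.1,0.1,0.1,0.1,0.1,0.1,0.1,0.1,0.1,0.1,0.1,0.1,0.1,0.1,0.1,0.1,0.1])

```text
time: 5.78
tcp_pos: [0.4418, 0.102, 0.0406]
ee_rot: [[0.999, 0.044, 0.001], [0.044, -0.999, 0.0], [0.001, -0.0, -1.0]]
ft_force: [0.3, -0.2, -0.6]
gripper_width: 0.0219
grip_force: 25.0
```

```bash
python3 -c "
from h import *
go((.44,.10,.04,-87.5))
C=cloud(snap('side')); m=(abs(C[...,0]-.44)<.06)&(abs(C[...,1]-.1)<.03)&(C[...,2]<.03)&(C[...,2]>.004); print(C[m].min(0),C[m].max(0),m.sum())"
```

```text
t 5.78 tcp [0.4418 0.102  0.0406] ang -87.49 F [ 0.3 -0.2 -0.6] w 0.0219 q [0.2  0.5  2.1  0.   0.54 1.73]
(0.44, 0.1, 0.04, -87.5) -> [-0.06  0.06  0.02] yaw 0.0
[0.41214596 0.08748767 0.00438521] [0.47147134 0.11933144 0.02936601] 104
```

Request:
arm_command([
  [0,0,0.04],
  [0,0,0.04],
  [0,0,0.04],
  [0,0,0.04],
  [0,0,0.04],
  [0,0,-0.7],
  [0,0,-1.6],
  [0,-1.5,-1.7],
  [0,-1.5,-1.7],
  [0,-1.5,-0.5],
  [0,-1.5,-0.5],
  [0,-1.5,-0.5],
  [0,-1.2,-0.5],
  [0,-0.9,-0.5],
  [0,-0.7,-0.5],
  [0,-0.5,-0.5],
  [0,-0.3,-0.5],
  [0,-0.1,-0.5],
  [0,0.1,-0.5],
  [0,0.25,-0.5],
], yaw=[0,0,0,0,0,0,0,0,0,0,0,0,0,0,0,0,0,0,0,0], grip=[0.1,0.1,0.3,0.5,0.57,0.57,0.57,0.57,0.3,0,0,0,0,0,0,0,0,0,0,0])

```text
time: 8.32
tcp_pos: [0.4417, 0.094, 0.0549]
ee_rot: [[0.999, 0.044, -0.0], [0.044, -0.999, -0.0], [-0.0, 0.0, -1.0]]
ft_force: [0.1, -0.5, 0.4]
gripper_width: 0.0003
grip_force: 0.0
```

```bash
python3 -c "
from h import *
go((.44,.10,.04,-87.5))
for n in('side','top'):
  C=cloud(snap(n)); m=(abs(C[...,0]-.44)<.07)&(abs(C[...,1]-.06)<.09)&(C[...,2]<.08)&(C[...,2]>.006); print(np.percentile(C[m],[1,50,99],axis=0),m.sum())"
```

```text
t 8.32 tcp [0.4417 0.094  0.0549] ang -87.49 F [ 0.1 -0.5  0.4] w 0.0003 q [0.18 0.47 2.1  0.   0.57 1.71]
(0.44, 0.1, 0.04, -87.5) -> [-0.05 -0.2   0.5 ] yaw 0.0
[[0.41121644 0.02332516 0.00684113]
 [0.4424432  0.04948928 0.02295336]
 [0.47433852 0.09333012 0.07916084]] 278
[[ 0.37492824 -0.02830611  0.00612211]
 [ 0.42206017  0.0454207   0.0203827 ]
 [ 0.49779046  0.05334096  0.02693153]] 55
```

Request:
arm_command([
  [0,-0.5,-1],
  [0,-1,-3],
  [0,-3,-5],
  [0,-5,-5],
  [0,-5,-5],
  [0,-5,-5],
  [0,-5,-5],
], yaw=[0,-2,-4,-6,-8,-10,-12], grip=[0.5,1,1,1,1,1,1])

```text
time: 9.3
tcp_pos: [0.4348, 0.2447, 0.205]
ee_rot: [[0.455, 0.89, -0.0], [0.89, -0.455, -0.0], [-0.0, -0.0, -1.0]]
ft_force: [0.0, -0.3, -0.3]
gripper_width: 0.0669
grip_force: 0.0
```

```bash
cat > m2.py <<'E'
from h import *
np.set_printoptions(precision=4,suppress=True)
s=snap('top'); pickle.dump(s,open('top1.pkl','wb')); t=snap('side'); pickle.dump(t,open('side1.pkl','wb'))
im=s['pixels']
def crop(s,x,y,z,w,k):
    u,v=proj(s,[[x,y,z]])[0].round().astype(int); print(u,v)
    return cv2.resize(s['pixels'][v-w:v+w,u-w:u+w,::-1],(k,k),interpolation=cv2.INTER_CUBIC)
cv2.imwrite('pics/c2.png',np.vstack([np.hstack([crop(s,.44,.058,.022,30,300),crop(t,.44,.058,.022,30,300)]),np.hstack([crop(s,.592,.028,.02,40,300),crop(t,.592,.028,.05,40,300)])]))
go((.44,.058,.1,-18.4))
C=cloud(s); m=(abs(C[...,0]-.44)<.06)&(abs(C[...,1]-.058)<.06)&(C[...,2]<.04)&(C[...,2]>.012)&(s['range_z']>0)
c=max(cv2.findContours(m.astype(np.uint8),0,2)[0],key=cv2.contourArea)[:,0]
print(cv2.minEnclosingCircle((plane(s,c,.022)[:,:2]*1000).astype(np.float32)), cv2.fitEllipse((plane(s,c,.022)[:,:2]*1000).astype(np.float32)))
E
python3 m2.py
```

```text
224 236
208 192
234 190
255 184
t 9.4 tcp [0.4348 0.2444 0.2049] ang -27.38 F [-0.3  0.2 -0.3] w 0.0748 q [0.49 0.26 1.92 0.   0.96 0.97]
(0.44, 0.058, 0.1, -18.4) -> [-5.44  3.01  3.5 ] yaw -1.8
((441.87469482421875, 55.442996978759766), 33.06473159790039) ((442.12713623046875, 55.325408935546875), (63.954322814941406, 64.37448120117188), 132.60585021972656)
```

View pics/c2.png

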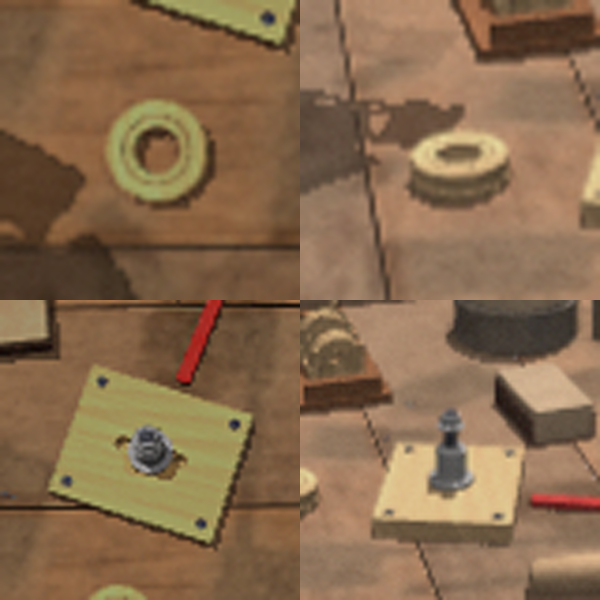

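The wheel lies flat at (157,150) in the upper-left crop. The post stands at (150,452) in the lower-left crop, with four dark screws at the jig's corners.

```bash
cat > m3.py <<'E'
from h import *
np.set_printoptions(precision=4,suppress=True)
for n in('top','side'):
    s=pickle.load(open(n+'1.pkl','rb')); hsv=cv2.cvtColor(s['pixels'],cv2.COLOR_RGB2HSV); C=cloud(s)
    v,u=np.mgrid[:384,:512]; P=plane(s,np.c_[u.ravel(),v.ravel()],.018).reshape(384,512,3); 
    a=np.radians(-18.4); d=P[...,:2]-[.5915,.028]; L=d@np.array([[np.cos(a),-np.sin(a)],[np.sin(a),np.cos(a)]])
    inb=(abs(L[...,0])<.075)&(abs(L[...,1])<.09)&(s['range_z']>0)
    m=inb&(hsv[...,0]>18)&(hsv[...,0]<38)&(hsv[...,2]>110)&(hsv[...,1]>50)&(C[...,2]>.008)&(C[...,2]<.03)
    c=max(cv2.findContours(m.astype(np.uint8),0,2)[0],key=cv2.contourArea)[:,0]
    print(n,cv2.minAreaRect((plane(s,c,.018)[:,:2]*1000).astype(np.float32)))
    # screws: dark, near corners
    g=s['pixels'].max(2).astype(float); sc=[]
    for sx in(-1,1):
        for sy in(-1,1):
            w=(np.hypot(L[...,0]-sx*.05,L[...,1]-sy*.063)<.012); q=w*np.clip(np.median(g[w])-25-g,0,None)
            sc.append((P[...,:2]*q[...,None]).sum((0,1))/q.sum())
    sc=np.array(sc); print(sc, sc.mean(0), sc-sc.mean(0))
    e=sc[[1,3]].mean(0)-sc[[0,2]].mean(0); print('ydir',np.degrees(np.arctan2(e[1],e[0])))
    q=C[(abs(C[...,0]-.5915)<.025)&(abs(C[...,1]-.028)<.025)&(C[...,2]>.06)&(C[...,2]<.1)&(s['range_z']>0)]
    print('nut',q.min(0),q.max(0),q.mean(0))
E
python3 m3.py
```

```text
top ((591.9801025390625, 27.98876190185547), (150.13526916503906, 119.9827651977539), 71.47512817382812)
[[ 0.5242 -0.0154]
 [ 0.5619  0.1033]
 [ 0.6168 -0.0463]
 [ 0.6565  0.0713]] [0.5899 0.0282] [[-0.0656 -0.0436]
 [-0.028   0.0751]
 [ 0.027  -0.0745]
 [ 0.0666  0.0431]]
ydir 71.8742766011813
nut [0.5803 0.0172 0.0695] [0.6038 0.0396 0.0895] [0.5899 0.0274 0.081 ]
side ((559.012451171875, 36.4879150390625), (142.9623565673828, 50.15015411376953), 71.6385269165039)
[[ 0.5284 -0.0136]
 [ 0.5677  0.1043]
 [ 0.6175 -0.0437]
 [ 0.6569  0.0743]] [0.5926 0.0303] [[-0.0642 -0.0439]
 [-0.025   0.074 ]
 [ 0.0249 -0.074 ]
 [ 0.0643  0.044 ]]
ydir 71.54444792171792
nut [0.5814 0.0143 0.0611] [0.6018 0.0284 0.0886] [0.5916 0.0217 0.0766]
```

Request:
arm_command([
  [-1.8,1,0],
  [-3.6,2,0],
  [-5.52,3.06,0],
  [-5.52,3.06,2],
  [-5.52,3.06,4],
  [-5.52,3.06,5.5],
  [-5.52,3.06,6.3],
  [-5.52,3.06,6.7],
  [-5.52,3.06,6.72],
  [-5.52,3.06,6.72],
  [-5.52,3.06,6.72],
  [-5.52,3.06,6.72],
], yaw=[-1.8,-1.8,-1.8,-1.8,-1.8,-1.8,-1.8,-1.8,-1.8,-1.8,-1.8,-1.8], grip=[1,1,1,1,1,1,1,1,1,0.6,0.5,0.5])

```text
time: 10.9
tcp_pos: [0.4408, 0.055, 0.0042]
ee_rot: [[0.317, 0.948, 0.002], [0.948, -0.317, 0.0], [0.001, 0.002, -1.0]]
ft_force: [-0.9, 0.0, 7.1]
gripper_width: 0.066
grip_force: 25.0
```

```bash
python3 -c "
from h import *
go((.442,.0555,.003,-18.4),(.5915,.0283,.15,-18.4))"
```

```text
t 10.9 tcp [0.4408 0.055  0.0042] ang -18.49 F [-0.9  0.   7.1] w 0.066 q [0.1  0.57 2.12 0.   0.44 0.42]
(0.442, 0.0555, 0.003, -18.4) -> [0.03 0.03 0.04] yaw -0.02
(0.5915, 0.0283, 0.15, -18.4) -> [ 0.75  5.06 -4.85] yaw -0.02
```

Request:
arm_command([
  [0,0,-1],
  [0,0,-3],
  [0,0,-4],
  [0.2,1.5,-4],
  [0.5,3,-4],
  [0.7,4.5,-4],
  [0.75,5.06,-4],
  [0.75,5.06,-4],
  [0.75,5.06,-4],
  [0.75,5.06,-4],
], yaw=[0,0,0,0,0,0,0,0,0,0], grip=[0.5,0.5,0.5,0.5,0.5,0.5,0.5,0.5,0.5,0.5])

```text
time: 12.15
tcp_pos: [0.5898, 0.0285, 0.1233]
ee_rot: [[0.317, 0.949, -0.001], [0.949, -0.317, 0.0], [-0.0, -0.001, -1.0]]
ft_force: [-0.2, -0.5, -1.3]
gripper_width: 0.0653
grip_force: 25.0
```

```bash
cat > m4.py <<'E'
from h import *
np.set_printoptions(precision=4,suppress=True)
go((.5915,.0283,.15,-18.4))
st=env.read_state(); s=snap('side'); t=snap('top'); pickle.dump(s,open('side2.pkl','wb'));pickle.dump(t,open('top2.pkl','wb'))
def crop(s,x,y,z,w,k):
    u,v=proj(s,[[x,y,z]])[0].round().astype(int); print(u,v)
    return cv2.resize(s['pixels'][v-w:v+w,u-w:u+w,::-1],(k,k),interpolation=cv2.INTER_CUBIC)
cv2.imwrite('pics/c3.png',np.hstack([crop(s,.5915,.0283,.09,35,400),crop(t,.5915,.0283,.14,35,400)]))
E
python3 m4.py
```

```text
t 12.15 tcp [0.5898 0.0285 0.1233] ang -18.46 F [-0.2 -0.5 -1.3] w 0.0653 q [0.03 0.5  1.77 0.   0.87 0.35]
(0.5915, 0.0283, 0.15, -18.4) -> [ 0.01  0.05 -0.89] yaw -0.01
254 173
231 182
```

View pics/c3.png

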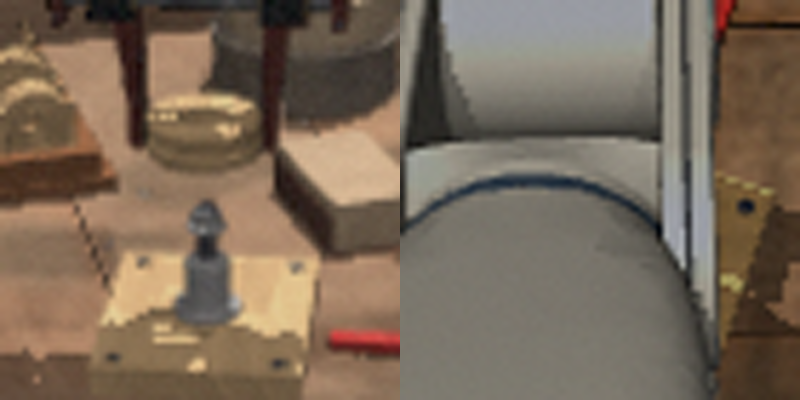

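The side crop shows the wheel level in the fingers, its rim spanning columns 150–263. Its centre (206) is right above the post at 207; the arm hides it from the top camera.

Request:
arm_command([
  [0,0.02,0.5],
  [0,0.02,1],
  [0,0.02,1.5],
  [0,0.02,1.9],
  [0,0.02,2.1],
  [0,0.02,2.2],
  [0,0.02,2.3],
  [0,0.02,2.4],
  [0,0.02,2.4],
], yaw=[0,0,0,0,0,0,0,0,0], grip=[0.5,0.5,0.5,0.5,0.5,0.5,0.5,0.5,0.5])

```text
time: 13.38
tcp_pos: [0.5915, 0.0279, 0.0512]
ee_rot: [[0.317, 0.948, -0.0], [0.948, -0.317, -0.0], [-0.0, -0.0, -1.0]]
ft_force: [-1.2, -0.1, -1.3]
gripper_width: 0.0654
grip_force: 25.0
```

```bash
python3 -c "
from h import *
go((.5915,.0283,.0282,-18.4))"
```

```text
t 13.38 tcp [0.5915 0.0279 0.0512] ang -18.49 F [-1.2 -0.1 -1.3] w 0.0654 q [ 0.03  0.61  1.79 -0.    0.74  0.35]
(0.5915, 0.0283, 0.0282, -18.4) -> [ 0.01 -0.    0.77] yaw -0.02
```

Request:
arm_command([
  [0,0,0.3],
  [0,0,0.55],
  [0,0,0.7],
  [0,0,0.76],
  [0,0,0.76],
  [0,0,0.76],
  [0,0,0.76],
  [0,0,0.76],
  [0,0,-0.5],
  [0,0,-2],
  [0,0,-3],
  [0,0,-3],
], yaw=[0,0,0,0,0,0,0,0,0,0,0,0], grip=[0.5,0.5,0.5,0.5,0.5,0.8,1,1,1,1,1,1])

```text
time: 14.88
tcp_pos: [0.5938, 0.0281, 0.1441]
ee_rot: [[0.317, 0.948, 0.006], [0.948, -0.317, 0.0], [0.002, 0.005, -1.0]]
ft_force: [-0.7, -0.2, -0.8]
gripper_width: 0.0879
grip_force: 0.0
```

```bash
cat > m5.py <<'E'
from h import *
np.set_printoptions(precision=4,suppress=True)
s=snap('side'); C=cloud(s); m=(np.hypot(C[...,0]-.5915,C[...,1]-.0283)<.033)&(C[...,2]>.02)&(C[...,2]<.06); print('side wheel',np.percentile(C[m],[2,50,98],axis=0))
t=pickle.load(open('top1.pkl','rb')); im=t['pixels']; hsv=cv2.cvtColor(im,cv2.COLOR_RGB2HSV); C=cloud(t)
v,u=np.mgrid[:384,:512]; P=plane(t,np.c_[u.ravel(),v.ravel()],.012).reshape(384,512,3)
near=(abs(P[...,0]-.445)<.05)&(abs(P[...,1]+.215)<.065)
m=near&(hsv[...,1]<60)&(hsv[...,2]>90)
c=max(cv2.findContours(m.astype(np.uint8),0,2)[0],key=cv2.contourArea)[:,0]
r=cv2.minAreaRect((plane(t,c,.012)[:,:2]*1000).astype(np.float32)); print('plate',r)
g=im.max(2).astype(float); b=[]
for k in(-1,1):
    w=np.hypot(P[...,0]-.445,P[...,1]+.2145-k*.0265)<.009; q=w*np.clip(np.median(g[w])-20-g,0,None); b.append((P[...,:2]*q[...,None]).sum((0,1))/q.sum())
e=b[1]-b[0]; print('bushes',b,(b[0]+b[1])/2,np.degrees(np.arctan2(e[1],e[0])),np.hypot(*e))
P=plane(t,np.c_[u.ravel(),v.ravel()],.007).reshape(384,512,3)
near=(abs(P[...,0]-.55)<.06)&(abs(P[...,1]+.39)<.06)
m=near&(hsv[...,1]<50)&(hsv[...,2]>95); m=cv2.morphologyEx(m.astype(np.uint8),2,np.ones((1,1)))
c=max(cv2.findContours(m,0,2)[0],key=cv2.contourArea)[:,0]; Q=plane(t,c,.007)[:,:2]*1000
print('C',cv2.minEnclosingCircle(Q.astype(np.float32)),cv2.contourArea(c),Q.min(0),Q.max(0))
P=plane(t,np.c_[u.ravel(),v.ravel()],.037).reshape(384,512,3)
m=(abs(P[...,0]-.53)<.04)&(abs(P[...,1]+.40)<.04)&(C[...,2]>.028)&(C[...,2]<.045)&(t['range_z']>0); print('gripTop',P[m].mean(0),m.sum(),cv2.minAreaRect((P[m][:,:2]*1000).astype(np.float32)))
go((.445,-.2148,.12,-1.5))
E
python3 m5.py
```

```text
side wheel [[ 0.5625 -0.004   0.0248]
 [ 0.5859  0.0145  0.0458]
 [ 0.6194  0.0537  0.0557]]
plate ((445.0076904296875, -214.77085876464844), (81.7784423828125, 54.8679084777832), 87.7824478149414)
bushes [array([ 0.4442, -0.2408]), array([ 0.4473, -0.1875])] [ 0.4457 -0.2141] 86.62822858848972 0.05339117429225944
C ((562.8648071289062, -378.61309814453125), 24.127197265625) 74.5 [ 540.6917 -400.2838] [ 584.8737 -355.6729]
gripTop [ 0.5324 -0.3988  0.037 ] 40 ((532.8758544921875, -398.9974060058594), (25.733531951904297, 16.27968978881836), 34.488346099853516)
t 14.93 tcp [0.5925 0.028  0.1423] ang -18.48 F [-0.6  0.8 -0.9] w 0.0878 q [0.03 0.48 1.76 0.   0.9  0.35]
(0.445, -0.2148, 0.12, -1.5) -> [-9.24 -2.1   0.73] yaw -3.4
```

Request:
arm_command([
  [-1.5,-0.3,0],
  [-3,-0.7,0],
  [-5,-1.1,0],
  [-7,-1.6,0],
  [-9.23,-2.1,0],
  [-9.23,-2.1,1],
  [-9.23,-2.1,2.5],
  [-9.23,-2.1,3.6],
  [-9.23,-2.1,4.3],
  [-9.23,-2.1,4.6],
  [-9.23,-2.1,4.63],
  [-9.23,-2.1,4.63],
], yaw=[-1,-2,-3.2,-3.2,-3.2,-3.2,-3.2,-3.2,-3.2,-3.2,-3.2,-3.2], grip=[1,1,1,1,1,1,1,1,1,1,1,1])

```text
time: 16.42
tcp_pos: [0.4445, -0.2148, 0.0029]
ee_rot: [[0.043, 0.999, 0.001], [0.999, -0.043, -0.0], [-0.0, 0.001, -1.0]]
ft_force: [1.1, -0.0, -0.6]
gripper_width: 0.0877
grip_force: 0.0
```

```bash
python3 -c "
from h import *
go((.4452,-.2146,.003,-2.5))"
```

```text
t 16.43 tcp [ 0.4445 -0.2148  0.0029] ang -2.48 F [ 1.1 -0.  -0.6] w 0.0877 q [-0.47  0.61  2.02  0.    0.51 -0.43]
(0.4452, -0.2146, 0.003, -2.5) -> [ 0.01  0.02 -0.  ] yaw 0.0
```

Request:
arm_command([
  [0,0.02,0],
  [0,0.02,0],
  [0,0.02,0],
  [0,0.02,0],
  [0,0.02,0],
  [0,0.02,-0.5],
  [0,0.02,-2],
  [0,0.02,-3.5],
  [0,0.02,-4.2],
  [0,0.02,-4.2],
], yaw=[0,0,0,0,0,0,0,0,0,0], grip=[0.7,0.55,0.5,0.4,0.4,0.4,0.4,0.4,0.4,0.4], force=40)

```text
time: 17.68
tcp_pos: [0.4458, -0.2152, 0.1305]
ee_rot: [[0.043, 0.999, 0.004], [0.999, -0.043, -0.002], [-0.002, 0.004, -1.0]]
ft_force: [-1.2, -0.0, -3.1]
gripper_width: 0.0534
grip_force: 39.9
```

```bash
python3 -c "
from h import *
go((.5918,.0283,.135,-18.4))"
```

```text
t 17.68 tcp [ 0.4458 -0.2152  0.1305] ang -2.48 F [-1.2 -0.  -3.1] w 0.0534 q [-0.47  0.37  1.98  0.    0.78 -0.43]
(0.5918, 0.0283, 0.135, -18.4) -> [ 8.32  4.51 -0.15] yaw 3.18
```

Request:
arm_command([
  [1.5,0.8,-0.15],
  [3,1.6,-0.15],
  [4.8,2.6,-0.15],
  [6.5,3.5,-0.15],
  [8,4.3,-0.15],
  [8.3,4.5,-0.15],
  [8.3,4.5,-0.15],
  [8.3,4.5,-0.15],
  [8.3,4.5,-0.15],
], yaw=[1,2,3.18,3.18,3.18,3.18,3.18,3.18,3.18], grip=[0.4,0.4,0.4,0.4,0.4,0.4,0.4,0.4,0.4])

```text
time: 18.8
tcp_pos: [0.5898, 0.027, 0.1328]
ee_rot: [[0.317, 0.948, -0.001], [0.948, -0.317, -0.0], [-0.0, -0.001, -1.0]]
ft_force: [-0.2, 0.2, -3.0]
gripper_width: 0.0536
grip_force: 39.9
```

```bash
cat > m6.py <<'E'
from h import *
go((.5918,.0278,.05,-18.4))
s=snap('side'); u,v=proj(s,[[.5915,.0283,.09]])[0].round().astype(int)
cv2.imwrite('pics/c4.png',cv2.resize(s['pixels'][v-35:v+35,u-35:u+35,::-1],(560,560),interpolation=cv2.INTER_CUBIC))
E
python3 m6.py
```

```text
t 18.8 tcp [0.5898 0.027  0.1328] ang -18.48 F [-0.2  0.2 -3. ] w 0.0536 q [ 0.03  0.49  1.77 -0.    0.89  0.35]
(0.5918, 0.0278, 0.05, -18.4) -> [0.05 0.06 2.76] yaw -0.02
```

View pics/c4.png

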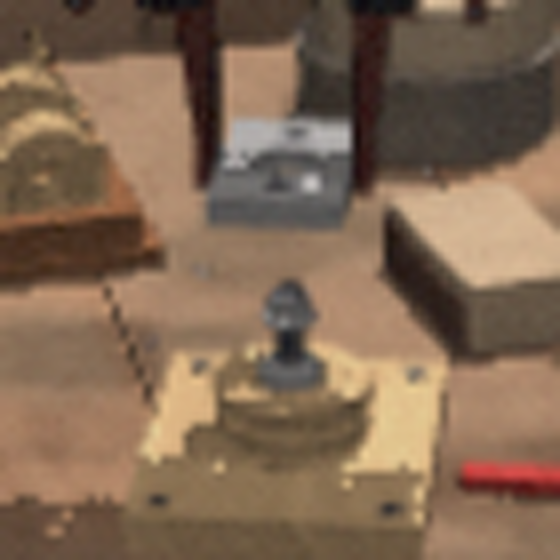

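The wheel sits on the seat, around (293,405) in the crop, with the spigot standing out of its bore. The plate hangs level between the fingers at (280,180).

Request:
arm_command([
  [0.03,0.03,0.6],
  [0.03,0.03,1.2],
  [0.03,0.03,1.7],
  [0.03,0.03,2.1],
  [0.03,0.03,2.3],
  [0.03,0.03,2.45],
  [0.03,0.03,2.55],
  [0.03,0.03,2.6],
  [0.03,0.03,2.6],
], yaw=[0,0,0,0,0,0,0,0,0], grip=[0.4,0.4,0.4,0.4,0.4,0.4,0.4,0.4,0.4])

```text
time: 19.98
tcp_pos: [0.5918, 0.0288, 0.0552]
ee_rot: [[0.315, 0.949, 0.0], [0.949, -0.315, 0.0], [0.0, 0.0, -1.0]]
ft_force: [-0.5, 0.1, -3.8]
gripper_width: 0.0538
grip_force: 39.9
```

```bash
python3 -c "
from h import *
go((.5918,.0278,.049,-18.4))"
```

```text
t 19.98 tcp [0.5918 0.0288 0.0552] ang -18.39 F [-0.5  0.1 -3.8] w 0.0538 q [ 0.03  0.61  1.79 -0.    0.74  0.35]
(0.5918, 0.0278, 0.049, -18.4) -> [-0.03  0.01  0.21] yaw 0.0
```

Request:
arm_command([
  [0,0,0.07],
  [0,0,0.14],
  [0,0,0.2],
  [0,0,0.21],
  [0,0,0.21],
  [0,0,0.21],
  [0,0,0.21],
], yaw=[0,0,0,0,0,0,0], grip=[0.4,0.4,0.4,0.4,0.75,1,1])

```text
time: 20.85
tcp_pos: [0.592, 0.029, 0.0488]
ee_rot: [[0.315, 0.949, 0.001], [0.949, -0.315, 0.0], [0.0, 0.001, -1.0]]
ft_force: [-0.7, -0.7, 0.7]
gripper_width: 0.0797
grip_force: 0.0
```

Request:
arm_command([
  [0,0,-0.5],
  [0,0,-2],
  [0,0,-3.2],
  [0,0,-3.2],
], yaw=[0,0,0,0], grip=[1,1,1,1])

```text
time: 21.35
tcp_pos: [0.5941, 0.0289, 0.1487]
ee_rot: [[0.315, 0.949, 0.007], [0.949, -0.315, 0.0], [0.002, 0.007, -1.0]]
ft_force: [0.4, -0.1, 0.7]
gripper_width: 0.0876
grip_force: 0.0
```

```bash
cat > m7.py <<'E'
from h import *
np.set_printoptions(precision=4,suppress=True)
s=snap('side'); u,v=proj(s,[[.5915,.0283,.06]])[0].round().astype(int)
C=cloud(s); m=(np.hypot(C[...,0]-.5915,C[...,1]-.0283)<.04)&(C[...,2]>.03)&(C[...,2]<.066)&(s['pixels'].max(2)>110)
print(np.percentile(C[m],[2,50,90,98],axis=0))
for z in (.058,.070):print(proj(s,[[.5915,.0283,z]]))
t=pickle.load(open('top1.pkl','rb')); w,x=proj(t,[[.55,-.39,.02]])[0].round().astype(int)
f=lambda s,u,v,w:cv2.resize(s['pixels'][v-w:v+w,u-w:u+w,::-1],(400,400),interpolation=cv2.INTER_CUBIC)
cv2.imwrite('pics/c5.png',np.hstack([f(s,u,v,25),f(t,w,x,25)])); print(u,v,w,x)
go((.5325,-.3985,.12,-53))
E
python3 m7.py
```

```text
[[ 0.5632 -0.0026  0.0316]
 [ 0.5999  0.0203  0.058 ]
 [ 0.6222  0.0495  0.0602]
 [ 0.626   0.0609  0.061 ]]
[[254.5402 181.4083]]
[[254.492  178.1115]]
255 181 360 202
t 21.4 tcp [0.5927 0.0289 0.1467] ang -18.38 F [-0.6  0.6 -0.6] w 0.0879 q [0.03 0.47 1.76 0.   0.91 0.35]
(0.5325, -0.3985, 0.12, -53) -> [-14.15   2.58   0.88] yaw 6.92
```

View pics/c5.png

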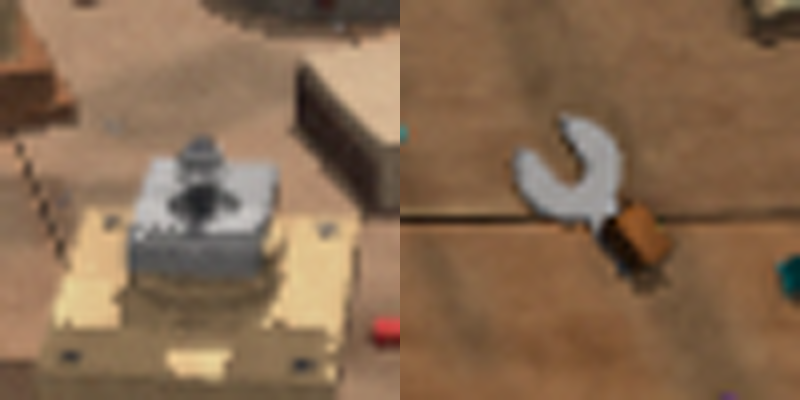

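The left crop shows the plate flat on the wheel, its top near (205,190), with spigot and nut above it. The right crop shows the washer's C at (570,165) and its grip at (637,238), so its x axis points about 34° in the world.

Request:
arm_command([
  [-1.5,0.3,0],
  [-3.5,0.6,0],
  [-5.5,1,0],
  [-7.5,1.4,0],
  [-9.5,1.7,0],
  [-11.5,2.1,0],
  [-13.5,2.4,0],
  [-14.15,2.58,0],
  [-14.15,2.58,1],
  [-14.15,2.58,2.3],
  [-14.15,2.58,3.2],
  [-14.15,2.58,3.2],
], yaw=[1,2,3,4,5,6,7,7.44,7.44,7.44,7.44,7.44], grip=[1,0.8,0.6,0.5,0.42,0.42,0.42,0.42,0.42,0.42,0.42,0.42])

```text
time: 22.9
tcp_pos: [0.5295, -0.396, 0.0455]
ee_rot: [[0.824, 0.566, -0.005], [0.566, -0.824, 0.004], [-0.002, -0.006, -1.0]]
ft_force: [0.1, 0.1, 0.2]
gripper_width: 0.0368
grip_force: 0.0
```

```bash
python3 -c "
from h import *
go((.5327,-.3988,.008,-55.6))"
```

```text
t 22.9 tcp [ 0.5295 -0.396   0.0455] ang -55.53 F [0.1 0.1 0.2] w 0.0368 q [-0.66  0.7   1.62  0.    0.82  0.31]
(0.5327, -0.3988, 0.008, -55.6) -> [0.04 0.15 1.25] yaw 0.01
```

Request:
arm_command([
  [0,0.01,0.4],
  [0,0.01,0.9],
  [0,0.01,1.2],
  [0,0.01,1.38],
  [0,0.01,1.38],
  [0,0.01,1.38],
], yaw=[0,0,0,0,0,0], grip=[0.42,0.42,0.42,0.42,0.42,0.42])

```text
time: 23.65
tcp_pos: [0.5316, -0.3989, 0.0076]
ee_rot: [[0.825, 0.565, 0.0], [0.565, -0.825, -0.0], [0.0, 0.001, -1.0]]
ft_force: [-0.4, -0.3, 0.0]
gripper_width: 0.0369
grip_force: 0.0
```

```bash
python3 -c "
from h import *
go((.5327,-.3988,.008,-55.6))"
```

```text
t 23.65 tcp [ 0.5316 -0.3989  0.0076] ang -55.59 F [-0.4 -0.3  0. ] w 0.0369 q [-0.66  0.76  1.63  0.    0.76  0.31]
(0.5327, -0.3988, 0.008, -55.6) -> [ 0.03  0.02 -0.01] yaw 0.0
```

Request:
arm_command([
  [0.03,0.02,0],
  [0.03,0.02,0],
  [0.03,0.02,0],
  [0.03,0.02,0],
  [0.03,0.02,0],
  [0.03,0.02,-0.5],
  [0.03,0.02,-2],
  [0.03,0.02,-3.5],
  [0.03,0.02,-4.5],
  [0.03,0.02,-4.5],
  [0.03,0.02,-4.5],
], yaw=[0,0,0,0,0,0,0,0,0,0,0], grip=[0.3,0.15,0.1,0.1,0.1,0.1,0.1,0.1,0.1,0.1,0.1], force=30)

```text
time: 25.02
tcp_pos: [0.5318, -0.3982, 0.1415]
ee_rot: [[0.825, 0.565, -0.001], [0.565, -0.825, 0.001], [-0.0, -0.001, -1.0]]
ft_force: [-0.8, 0.5, -1.6]
gripper_width: 0.0155
grip_force: 30.0
```

```bash
python3 -c "
from h import *
a=np.radians(-18.4);d=39+70
go((.5915-.001*d*np.cos(a),.0285-.001*d*np.sin(a),.13,-108.4))"
```

```text
t 25.02 tcp [ 0.5318 -0.3982  0.1415] ang -55.58 F [-0.8  0.5 -1.6] w 0.0155 q [-0.66  0.57  1.59 -0.    0.98  0.31]
(np.float64(0.4880725147307499), np.float64(0.06290574502723417), 0.13, -108.4) -> [  7.49 -13.5    0.4 ] yaw 10.56
```

Request:
arm_command([
  [0.8,-1.4,0],
  [1.7,-3,0],
  [2.7,-4.8,0],
  [3.7,-6.6,0],
  [4.7,-8.4,0],
  [5.7,-10.2,0],
  [6.6,-12,0],
  [7.4,-13.2,0],
  [7.49,-13.5,0],
  [7.49,-13.5,0],
  [7.49,-13.5,0.6],
  [7.49,-13.5,1.2],
  [7.49,-13.5,1.2],
  [7.49,-13.5,1.2],
], yaw=[1,2.2,3.6,5,6.4,7.8,9.2,10.56,10.56,10.56,10.56,10.56,10.56,10.56], grip=[0.1,0.1,0.1,0.1,0.1,0.1,0.1,0.1,0.1,0.1,0.1,0.1,0.1,0.1])

```text
time: 26.78
tcp_pos: [0.4892, 0.0615, 0.1065]
ee_rot: [[0.949, -0.316, -0.0], [-0.316, -0.949, -0.0], [-0.0, 0.0, -1.0]]
ft_force: [-1.4, 0.2, -0.8]
gripper_width: 0.016
grip_force: 30.0
```

```bash
python3 -c "
from h import *
a=np.radians(-18.4)
for d in(109,39):
  go((.5915-.001*d*np.cos(a),.0285-.001*d*np.sin(a),.0695,-108.4))
s=snap('side'); t=snap('top'); pickle.dump((s,t),open('w.pkl','wb'))
u,v=proj(s,[[.54,.04,.08]])[0].round().astype(int)
C=cloud(s); m=(s['pixels'].max(2).astype(int)-s['pixels'].min(2)<35)&(s['pixels'].max(2)>120)&(abs(C[...,0]-.525)<.035)&(abs(C[...,1]-.05)<.03)&(C[...,2]>.08)&(C[...,2]<.12); print(m.sum(),np.percentile(C[m],[3,50,97],axis=0) if m.sum() else 0)
cv2.imwrite('pics/c6.png',cv2.resize(s['pixels'][v-35:v+35,u-35:u+35,::-1],(560,560),interpolation=cv2.INTER_CUBIC))
"
```

```text
t 26.77 tcp [0.4892 0.0615 0.1065] ang -108.44 F [-1.4  0.2 -0.8] w 0.016 q [ 0.1   0.41  2.   -0.    0.73  1.99]
(np.float64(0.4880725147307499), np.float64(0.06290574502723417), 0.0695, -108.4) -> [-0.05 -0.03  1.23] yaw -0.01
t 26.77 tcp [0.4892 0.0615 0.1065] ang -108.44 F [-1.4  0.2 -0.8] w 0.016 q [ 0.1   0.41  2.   -0.    0.73  1.99]
(np.float64(0.5544938355458646), np.float64(0.040810312440937), 0.0695, -108.4) -> [ 2.28 -0.03  1.23] yaw -0.01
43 [[0.51006313 0.02628317 0.09998125]
 [0.52532509 0.05536575 0.10639298]
 [0.54236594 0.06890652 0.10791327]]
```

View pics/c6.png

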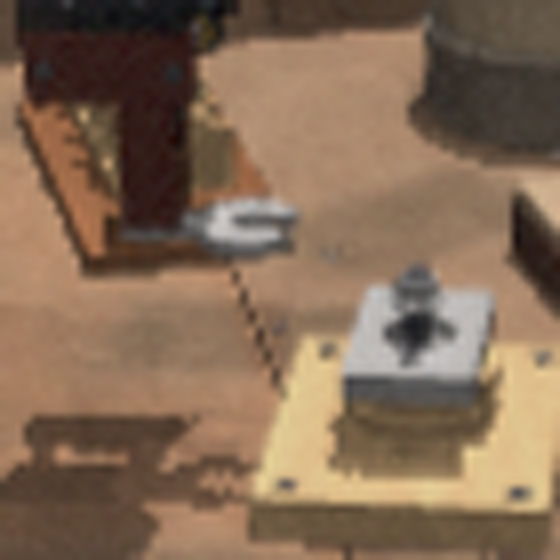

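The washer is held level with its C at (245,225) in the crop. Its slot points right, toward the jig, and the plate is flat at (420,335).

Request:
arm_command([
  [-0.02,-0.03,0.4],
  [-0.02,-0.03,0.8],
  [-0.02,-0.03,1.1],
  [-0.02,-0.03,1.26],
  [-0.02,-0.03,1.26],
  [-0.02,-0.03,1.26],
], yaw=[0,0,0,0,0,0], grip=[0.1,0.1,0.1,0.1,0.1,0.1])

```text
time: 27.62
tcp_pos: [0.4888, 0.0635, 0.0686]
ee_rot: [[0.949, -0.315, 0.0], [-0.315, -0.949, 0.0], [0.0, -0.0, -1.0]]
ft_force: [0.3, -0.7, -0.6]
gripper_width: 0.0161
grip_force: 30.0
```

```bash
python3 -c "
from h import *
a=np.radians(-18.4);d=39
go((.5915-.001*d*np.cos(a),.0285-.001*d*np.sin(a),.0686,-108.4))"
```

```text
t 27.62 tcp [0.4888 0.0635 0.0686] ang -108.38 F [ 0.3 -0.7 -0.6] w 0.0161 q [0.1  0.48 2.01 0.   0.65 2.  ]
(np.float64(0.5544938355458646), np.float64(0.040810312440937), 0.0686, -108.4) -> [2.31 0.03 0.  ] yaw 0.0
```

Request:
arm_command([
  [0.4,0.02,0],
  [0.8,0.02,0],
  [1.1,0.02,0],
  [1.4,0.02,0],
  [1.7,0.02,0],
  [1.9,0.02,0],
  [2.1,0.02,0],
  [2.2,0.02,0],
  [2.3,0.02,0],
  [2.3,0.02,0],
  [2.3,0.02,0],
], yaw=[0,0,0,0,0,0,0,0,0,0,0], grip=[0.1,0.1,0.1,0.1,0.1,0.1,0.1,0.1,0.1,0.1,0.1])

```text
time: 29.0
tcp_pos: [0.5537, 0.0412, 0.0684]
ee_rot: [[0.949, -0.315, -0.0], [-0.315, -0.949, 0.0], [-0.0, 0.0, -1.0]]
ft_force: [0.1, -0.1, -0.6]
gripper_width: 0.0158
grip_force: 30.0
```

```bash
python3 -c "
from h import *
a=np.radians(-18.4);d=39
go((.5915-.001*d*np.cos(a),.0285-.001*d*np.sin(a),.0656,-108.4))"
```

```text
t 29.0 tcp [0.5537 0.0412 0.0684] ang -108.38 F [ 0.1 -0.1 -0.6] w 0.0158 q [0.05 0.55 1.87 0.   0.72 1.94]
(np.float64(0.5544938355458646), np.float64(0.040810312440937), 0.0656, -108.4) -> [0.03 0.   0.09] yaw 0.0
```

Request:
arm_command([
  [0.03,0,0],
  [0.06,0,0],
  [0.09,0,0],
  [0.09,0,0],
  [0.09,0,0],
], yaw=[0,0,0,0,0], grip=[0.1,0.1,0.1,0.1,0.1])

```text
time: 29.62
tcp_pos: [0.5562, 0.0403, 0.0684]
ee_rot: [[0.949, -0.315, -0.001], [-0.315, -0.949, -0.0], [-0.0, 0.0, -1.0]]
ft_force: [-2.3, -0.3, -0.7]
gripper_width: 0.016
grip_force: 30.0
```

Request:
arm_command([
  [-0.05,0,0],
  [-0.05,0,0.05],
  [-0.05,0,0.1],
  [-0.05,0,0.1],
  [-0.05,0,0.1],
  [-0.05,0,0.1],
  [-0.05,0,0.1],
  [-0.05,0,0.1],
], yaw=[0,0,0,0,0,0,0,0], grip=[0.1,0.1,0.1,0.1,0.1,0.25,0.4,0.4])

```text
time: 30.62
tcp_pos: [0.5551, 0.0407, 0.0655]
ee_rot: [[0.949, -0.315, -0.0], [-0.315, -0.949, -0.0], [-0.0, 0.0, -1.0]]
ft_force: [0.4, -0.7, 0.4]
gripper_width: 0.0345
grip_force: 0.0
```

Request:
arm_command([
  [0,0,-0.4],
  [0,0,-1.2],
  [0,0,-2.5],
  [-0.5,0,-3.5],
  [-2,0,-4],
  [-2,3,-4],
  [-2,5,-4],
  [-2,7,-4],
  [-2,8,-4],
  [-2,8,-4],
  [-2,8,-4],
], yaw=[0,0,0,0,0,-1,-2,-3,-4,-5,-5], grip=[0.4,0.4,0.4,0.4,0.4,0.4,0.4,0.4,0.4,0.4,0.4])

```text
time: 32.0
tcp_pos: [0.4223, -0.1687, 0.1862]
ee_rot: [[0.994, 0.113, 0.001], [0.113, -0.994, -0.0], [0.001, 0.0, -1.0]]
ft_force: [0.1, 0.6, 0.1]
gripper_width: 0.0349
grip_force: 0.0
```

```bash
python3 - <<'E'
from h import *
np.set_printoptions(precision=4,suppress=True)
go((.5,0,.1,0))
s=snap('side'); t=snap('top')
f=lambda s,w:(lambda u,v:cv2.resize(s['pixels'][v-w:v+w,u-w:u+w,::-1],(400,400),interpolation=cv2.INTER_CUBIC))(*proj(s,[[.58,.03,.06]])[0].round().astype(int))
cv2.imwrite('pics/c7.png',np.hstack([f(s,25),f(t,25)]))
C=cloud(t)
for a,b in((.062,.069),(.083,.1),(.05,.061)):
    m=(np.hypot(C[...,0]-.58,C[...,1]-.03)<.05)&(C[...,2]>a)&(C[...,2]<b)&(t['range_z']>0); print(a,m.sum(),C[m].mean(0),C[m].min(0),C[m].max(0))
z=t['range_z']; b=[]; g=t['pixels'].max(2).astype(float)
v,u=np.mgrid[:384,:512]; P=plane(t,np.c_[u.ravel(),v.ravel()],.058).reshape(384,512,3)
d=np.array([np.cos(np.radians(71.6)),np.sin(np.radians(71.6))])
for k in(-1,1):
    w=np.hypot(*(P[...,:2]-np.array([.5915,.0285])-k*.0265*d).transpose(2,0,1))<.009; q=w*np.clip(np.median(g[w])-20-g,0,None); b.append((P[...,:2]*q[...,None]).sum((0,1))/q.sum())
e=b[1]-b[0]; print(b,(b[0]+b[1])/2,np.degrees(np.arctan2(e[1],e[0])),np.hypot(*e))
E
```

```text
t 32.0 tcp [ 0.4223 -0.1687  0.1862] ang -83.52 F [0.1 0.6 0.1] w 0.0349 q [-0.41  0.23  2.03  0.    0.89  1.05]
(0.5, 0, 0.1, 0) -> [ 3.2  -5.3   2.87] yaw -16.7
0.062 96 [0.5893 0.0306 0.0655] [ 0.5415 -0.0043  0.0621] [0.6192 0.0753 0.0687]
0.083 66 [0.5657 0.0369 0.092 ] [0.5429 0.0199 0.0834] [0.5983 0.0502 0.0987]
0.05 252 [0.5907 0.0267 0.0579] [ 0.5547 -0.0138  0.0503] [0.624  0.0756 0.061 ]
[array([0.5843, 0.0047]), array([0.6019, 0.0544])] [0.5931 0.0296] 70.47230071247533 0.05265741362107214
```

View pics/c7.png

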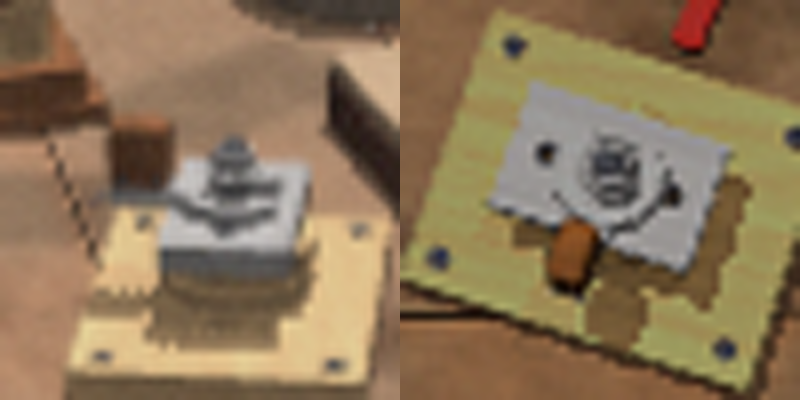

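The washer lies flat on the plate under the nut. In the top crop its grip is at (572,250), well clear of the bushes at (545,152) and (672,193), which lie along the jig's hole axis.

```bash
python3 -c "
from bench import workorder; print(workorder.job_done())"
```

```text
the job is handed in; nothing more can be done
None
```

The jig is set up and handed in at about 32 s: the largest wheel is on the seat, the drill plate is on top with its bushes in line with the base holes (70.5° measured against about 71.6°), and the slotted washer is home under the nut, flat on the plate, with its grip clear of the bushes.

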